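Bring the pepper to the front of the spice carousel

ROBOT

A 6-joint arm with a two-finger parallel gripper is mounted at the origin on a cart in front of the work surface, level with it; the furniture and walls round the work are solid. World frame = base frame: x ahead of the robot, y to its left, z up, the work surface at z = 0. Lengths are in m, angles in degrees, forces in N, time in s.
With the tool pointing down it reaches from about 0.35 to 0.875 m from the base axis. Payload 4.2 kg.
Tool frame: the origin (TCP) lies between the finger pads; the fingertips stand 8 mm ahead of it and the grasp point (between the pads) lies 11 mm behind it; z points along the fingers, y is the line along which they close (so a half turn about z gives the same grasp; the last joint's range is limited). The gripper opens to 87 mm and grips with 3 to 60 N. Pads are 19 mm wide; open, the fingers measure 117 mm over their backs; the gripper's body (75 mm by 190 mm) begins 51 mm behind the grasp point.
Start: joints at [83.572, 22.042, 0.453, 0, -68.411, -14.817], TCP at [0.226, 0.583, 0.231] pointing down, gripper open.
Joint ranges: [-179.83, 179.83], [-69.29, 118.12], [-61.27, 80.66], [-181.25, 117.63], [-171.15, -9.14], [-177.46, 177.46]. Speed limits (degrees/s): [159.86, 159.86, 180, 180, 180, 180].

INTERFACE

Orientations are given as a 3x3 rotation matrix whose columns are the frame's x, y, z axes.
In Python, from station import sense, capture, camera_model, finish_job, find_in gives the robot as it stands. The module is installed in compiled form; this text tells all that it offers.
- The arm moves only by the tool arm_command, never from a script. Its argument "motion" is a list of rows, each a list of 7 numbers: the finger opening in mm, from 0 to 87, then the shift along the tool's x, y, z in mm, then the turn, a rotation vector about the tool's x, y, z in rad. In form: [[jaw, dx, dy, dz, rx, ry, rz], ...]. A call has 1 to 8 rows; each row shifts and turns the commanded pose from where the row before left it, along the tool's axes as they then stand; what a row does not reach is not made up. A row lasts 1/10 s, in which the tool goes at most 50 mm and 8.59 degrees, less where a joint would pass 70% of its speed; a pose out of reach is approached as far as the arm can. A call with a gripper value outside its range is refused whole. The fingers move at their own pace and stop on an object; the grip force is fixed at half the most. Time passes only in rows, so rows that do not move let the fingers close. It gives the time, the measured TCP pose, the force, the opening and the grip force at its end, in the units of the state.
- sense(): the state, without advancing time (a new reading comes with each control period).
- capture(name): name is "side" or "top" or "wrist"; returns the picture (400x640x3 uint8, red, green, blue); there is no depth.
- camera_model(name): a dict with "fx", "fy", "cx", "cy" (pixels), "R" (3x3) and "t" (3): a world point X has camera coordinates R X + t. Camera axes: x right, y down, z forward; pixel columns grow to the right and rows downward; lengths in m; the calibration is good to about 2 mm. A picture is of the moment at which its call begins: read the wrist's pose just before it. camera_model takes no time and is no camera call; for the wrist camera it gives the pose at the moment of the call.
- finish_job(): hands the job in; it is judged then, once.
Trained networks look in the newest picture that a camera, given by its name, has taken for a name from the list of things; names that differ only in an ending like _2 or _b are one class to them, and where a whole thing is asked for, a point or a joint stands for the part that bears it (a point fixed in the world has none). Each returns a list of dicts, best first, with "p" (0 to 1); they miss things now and then, are a little off and sometimes report something else, mostly with a low value. They report only what shows in the picture. A call takes as long as a camera call. They do not tell look-alikes from the thing itself.
- find_in(target, camera): "location" ([row, column] in pixels, amid what is visible of it).
The state is a dict: "time_s": time; "joints": joint angles; "joint_velocities": joint speeds; "effort": joint torques, N m; "tcp_pos": TCP position; "ee_rot": TCP orientation; "wrist_force": force on the tool from outside, world axes, zero at the start; "moment": the same for the moment, N m; "gripper_width": opening from 0.0 (shut) to 1.0 (fully open); "gripper_force": force on a finger pad.
Only numpy, scipy, OpenCV 4.12 (cv2) and the standard library are available. Lean on these libraries where they do the work, as an engineer would, in place of code of your own. Each camera call takes 0.05 s, during which the arm holds its last target. There are 200 camera calls.

TASK

On the spice carousel, first slide the cover of the garlic box fully shut, so that its overhanging end does not sweep the jars standing round about. Then turn the carousel by the round wooden knob on top until the pepper shaker stands squarely at the front, in the middle of the board's straight ledge, and keep the knob gripped so that the turntable stays still: finish while holding it. All the jars stay upright in their wells, and leave everything standing round the carousel alone.

Things in the scene. Friction and masses are not known exactly. Their poses are not given: they have to be found in the camera images.
- board: Fixed light wooden board under the carousel, 10 mm thick, 242 mm wide, round at the back, with a straight ledge 152 mm in front of the turning axis; a fixed teaspoon lies on it. Origin: on the worktop, on the vertical turning axis. Its own -x axis points to the FRONT through the middle of the ledge, y along the ledge, z up. Place and yaw vary.
- carousel (a joint): How far the turntable has been turned since the start, rad, positive anticlockwise seen from above, no stops; 0 = as found. Light friction (0.06 N m), stays where left. Turntable: wooden disc of radius 118 mm, top 26 mm above the worktop, with the garlic box and five wire-ring wells at 60 degree steps, well centres 82 mm from the axis. No part of it but the open cover reaches past 120 mm.
- knob: Round turned wooden knob on a 12 mm steel post on the turning axis, fixed to the turntable and turning with it: 44 mm diameter at its widest from 163 to 179 mm above the worktop, top at 186 mm. Jar tops lie at most 132 mm above the worktop. Origin: centre of the knob's underside, 153 mm above the worktop.
- knob_grip (a point): Centre of the round knob, on the turning axis, 171 mm above the worktop: the point to grip it, from any side.
- cover (a joint): How far the flat cover of the garlic box is open, m: 0 = fully shut against its stop, grows as it slides outward from the turning axis, at most 0.058. Friction about 1.5 N, stays where left. The cover is brown wood, 60 mm wide, 66 mm long, 5 mm thick, top 98 mm above the worktop; it slides on the line from the axis through the middle of the box; outer end 117 mm from the axis when shut.
- cover_knob (a point): Middle of the brass knob on the cover, 117 mm above the worktop: 19 mm diameter, from 109 to 125 mm high on a thin stem, 98 mm from the turning axis when shut and further by the value of joint cover. It may be pinched from above or pushed toward the axis. The garlic box under it: brown wood, 70 x 70 mm, top 102 mm above the worktop.
- pepper: The pepper shaker: clear waisted body with grey pepper, dull grey domed and pierced metal head, 44 mm diameter, 90 mm tall; the only one on the carousel with a domed head, and the shortest. It stands upright in one of the five wells of the carousel, which one varies. Origin: centre of its underside.
- jar_a: Spice jar with flat-topped cap, 45 mm diameter, 106 mm tall. It stands upright in one of the five wells of the carousel, which one varies. Origin: centre of its underside.
- jar_b: Spice jar with flat-topped cap, 45 mm diameter, 106 mm tall. It stands upright in one of the five wells of the carousel, which one varies. Origin: centre of its underside.
- jar_c: Spice jar with flat-topped cap, 45 mm diameter, 106 mm tall. It stands upright in one of the five wells of the carousel, which one varies. Origin: centre of its underside.
- jar_d: Smaller spice jar with flat-topped cap, 42 mm diameter, 96 mm tall. It stands upright in one of the five wells of the carousel, which one varies. Origin: centre of its underside.
- clip_jar_right: Glass clip-top storage jar, 121 x 111 mm, 124 mm tall, standing close to the right of the carousel. Leave alone.
- clip_jar_left: Glass clip-top storage jar, 120 x 110 mm, 124 mm tall, standing behind and to the left of the carousel. Leave alone.
- onion: Onion, 78 mm, on the worktop to the right. Leave alone.
- lemon: Lemon, 72 x 55 mm, on the worktop to the right. Leave alone.
- tin: Food tin, 57 mm diameter, 72 mm tall, on the worktop to the right. Leave alone.
- tomato_1: Cherry tomato, 25 mm, on the worktop to the right. Leave alone.
There are look-alikes about, which are no part of the job. What is shaped like the jar_c but turquoise is not meant.

How it is judged (in metres and radians):
On the way, in this order (a step that is already met when the one before it is completed fails the run):
1. the cover of the garlic box is slid fully shut (value of joint cover below 0.004 m), for 0.2 s.
2. the pepper shaker has been turned to the front of the board with the cover still shut (y of pepper in the frame of board between -0.014 and 0.014 m and x of pepper in the frame of board below -0.06 m and value of joint cover below 0.004 m), for 0.2 s.
At the end, for the whole second after the job is handed in: Fingers grip the knob (3 N or more, grasp within 22 mm of the axis), turntable still; the pepper shaker within 14 mm of the line from the axis to the middle of the ledge, on the ledge's side; cover within 4 mm of shut; all five jars upright (0.15 rad) in their wells (all of step 2 and velocity of joint carousel between -0.05 and 0.05 rad/s and contact force between the fingers and knob above 3 N and horizontal distance between the grasp point and knob_grip below 0.022 m and angle between each of pepper, jar_a, jar_b, jar_c, jar_d's own z axis and vertical below 0.15 rad and height (world z) of each of pepper, jar_a, jar_b, jar_c, jar_d below 0.035 m); the arm keeps its last pose, push and grip.
It fails at once if something standing round the carousel is knocked or shifted by more than 15 mm (distance of any of clip_jar_right, clip_jar_left, onion, lemon, tin, tomato_1 from where it was at the start of the episode above 0.015 m).
It fails at once if a jar is tipped in or pulled out of its well (angle between any of pepper, jar_a, jar_b, jar_c, jar_d's own z axis and vertical above 0.35 rad or height (world z) of any of pepper, jar_a, jar_b, jar_c, jar_d above 0.05 m).
It also fails if it takes over 54 s, if anything falls off the work surface, if the arm or the gripper's body presses on something with over 40 N, if the wrist force passes 120 N, or if a joint passes its speed limit or range.

## Working session

There is one attempt and no reset: what is moved stays moved. The work goes in short steps, Python scripts to look and compute and a tool call to move; the robot and the scene stay as the last step left them, time stands still between calls to the robot, and variables do not carry over. Pictures are saved under pics/ and viewed, at most 10 in all, crops included, and the job is handed in when it is done.

Besides the shell and the picture viewer there is one more tool, called after "Emit:" as name(argument=value, ...), one argument or row to a line, values as JSON. arm_command: Moves the arm, as the interface text tells. Its arguments: {"type":"object","properties":{"motion":{"type":"array"}},"required":["motion"]}

```bash
mkdir -p pics
cat > h.py <<'E'
import numpy as np, cv2
from station import *
def ray(cam,rc,z):
    m=camera_model(cam);R=np.array(m["R"]);t=np.array(m["t"])
    d=R.T@np.array([(rc[1]-m["cx"])/m["fx"],(rc[0]-m["cy"])/m["fy"],1]);c=-R.T@t
    return c+d*(z-c[2])/d[2]
def proj(cam,X):
    m=camera_model(cam);p=np.array(m["R"])@np.array(X)+np.array(m["t"])
    return [m["cy"]+m["fy"]*p[1]/p[2],m["cx"]+m["fx"]*p[0]/p[2]]
def save(cam,n):
    im=capture(cam);cv2.imwrite(f"pics/{n}.png",cv2.cvtColor(np.array(im),cv2.COLOR_RGB2BGR));return im
E
python3 - <<'E'
from h import *
s=sense();print(s["tcp_pos"],np.round(s["ee_rot"],3).tolist(),s["time_s"])
a=save("top","top");b=save("side","side")
cv2.imwrite("pics/both.png",cv2.resize(cv2.cvtColor(np.vstack([a,b]),cv2.COLOR_RGB2BGR),(480,600)))
for c in("top","side"):
  for t,z in(("knob_grip",.171),("cover_knob",.117),("pepper",.08),("board",.01)):
    for d in find_in(t,c)[:2]: print(c,t,round(d["p"],2),np.round(d["location"]),np.round(ray(c,d["location"],z),3))
print(sense()["time_s"])
E
```

```text
[0.22624728 0.58196726 0.22946117] [[0.932, -0.363, -0.001], [-0.363, -0.932, -0.002], [0.0, 0.002, -1.0]] 0.0
top knob_grip 0.46 [203. 256.] [0.48  0.149 0.171]
top knob_grip 0.22 [209. 260.] [0.462 0.136 0.171]
top cover_knob 0.8 [207. 222.] [0.474 0.274 0.117]
top cover_knob 0.22 [226. 276.] [0.41  0.091 0.117]
top board 0.8 [243. 270.] [0.353 0.121 0.01 ]
top board 0.2 [231. 398.] [ 0.396 -0.345  0.01 ]
side knob_grip 0.57 [156. 290.] [0.481 0.145 0.171]
side knob_grip 0.25 [179. 317.] [ 0.487 -0.006  0.171]
side cover_knob 0.59 [155. 266.] [0.459 0.277 0.117]
side cover_knob 0.36 [198. 274.] [0.382 0.043 0.117]
side board 0.93 [218. 263.] [0.366 0.111 0.01 ]
0.5
```

View pics/top.png

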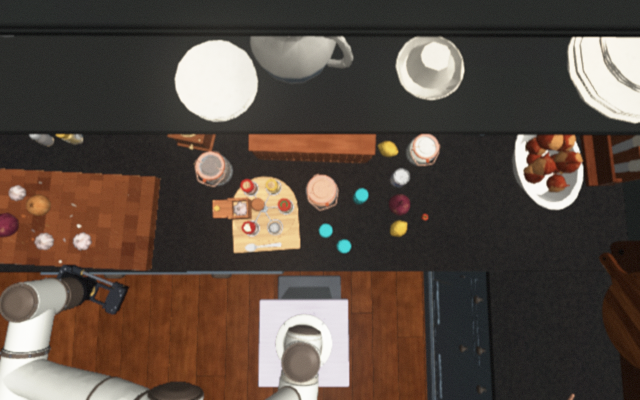

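View pics/side.png

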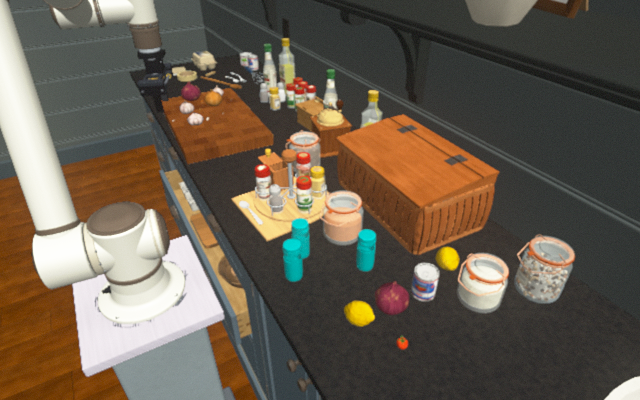

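The top view shows the carousel around (262,212) with the box cover open to the left (~(220,208)), and the board ledge at row ~250. The side view has the grey-headed shaker at front (~(276,198)). I'll zoom in on both.

Run:
```python
import cv2,numpy as np
a=cv2.imread("pics/top.png")[160:265,195:345];b=cv2.imread("pics/side.png")[130:245,225:375]
a=cv2.resize(a,(800,560)[:2] if 0 else (780,546),interpolation=cv2.INTER_CUBIC)
b=cv2.resize(b,(780,598),interpolation=cv2.INTER_CUBIC)
cv2.imwrite("pics/ta.png",a);cv2.imwrite("pics/sb.png",b)
```

```text
(no output)
```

View pics/ta.png

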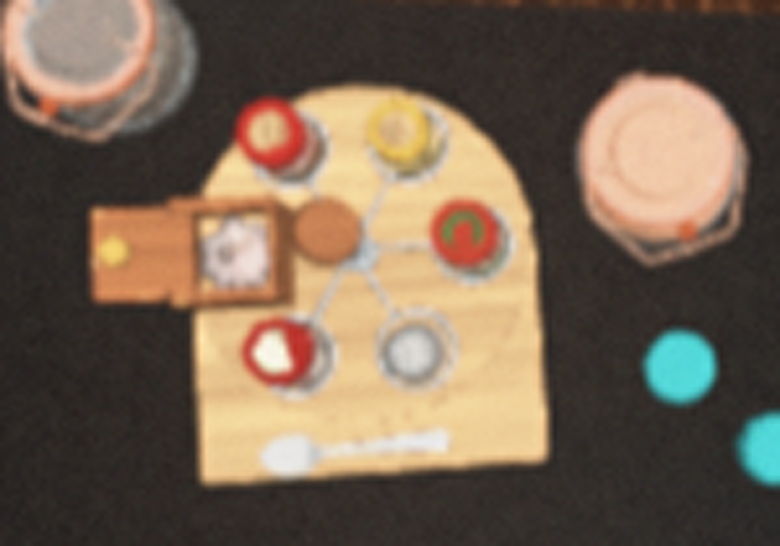

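View pics/sb.png

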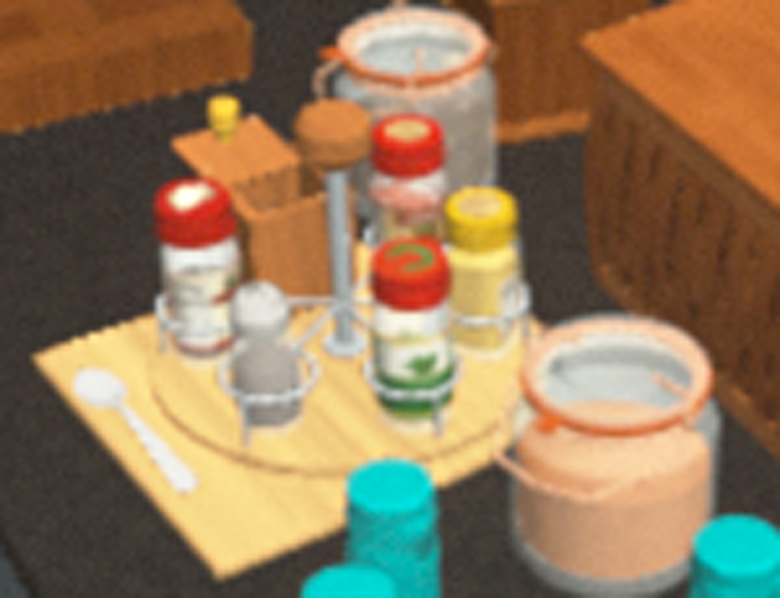

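The crops show the cover open to the left with its brass knob at crop (112,250), the wooden knob at (328,231), the pepper's grey head at (412,350), and the ledge from (202,484) to (548,460).

Run:
```python
from h import *
T=lambda u,v,z:ray("top",[160+v/5.2,195+u/5.2],z)
S=lambda u,v,z:ray("side",[130+v/5.2,225+u/5.2],z)
pr=lambda n,x:print(n,np.round(x,3))
k=T(328,231,.183);c=T(112,250,.124);p=T(412,352,.110);l=T(202,484,.01);r=T(548,460,.01)
pr("knob",k);pr("base of post",T(360,257,.03));pr("cov",c);pr("pep",p);pr("l",l);pr("r",r);pr("w",np.linalg.norm(l-r))
pr("knobS",S(333,135,.171));pr("covS",S(223,115,.117));pr("pepbase S",S(265,410,.03));pr("ledge S l",S(33,355,.01));pr("ledge S r",S(220,577,.01))
for n,q in(("top",(k,c,p,l,r)),):
  k,c,p,l,r=q;u=(r-l)[:2];u/=np.linalg.norm(u);f=np.array([u[1],-u[0]]);m=(l+r)[:2]/2
  f=f if f@(m-k[:2])>0 else -f
  ax=m-f*.152
  pr("front",f);pr("axis from ledge",ax);pr("front ang",np.degrees(np.arctan2(f[1],f[0])))
  for nm,a in(("k",k[:2]),("ax",ax)):
    for nn,x in(("cov",c),("pep",p)):
      d=x[:2]-a;pr((nm,nn),[np.linalg.norm(d),np.degrees(np.arctan2(d[1],d[0]))])
```

```text
knob [0.475 0.141 0.183]
base of post [0.473 0.142 0.03 ]
cov [0.469 0.29  0.124]
pep [0.403 0.096 0.11 ]
l [0.316 0.253 0.01 ]
r [0.332 0.012 0.01 ]
w 0.242
knobS [0.478 0.145 0.171]
covS [0.47  0.29  0.117]
pepbase S [0.408 0.105 0.03 ]
ledge S l [0.319 0.254 0.01 ]
ledge S r [0.335 0.006 0.01 ]
front [-0.998 -0.067]
axis from ledge [0.476 0.142]
front ang -176.166
('k', 'cov') [ 0.149 92.378]
('k', 'pep') [ 8.50000e-02 -1.48181e+02]
('ax', 'cov') [ 0.148 92.479]
('ax', 'pep') [ 8.60000e-02 -1.47369e+02]
```

Emit:
arm_command(
  motion=[
    [87,40,22,0,0,0,0],
    [87,42,23,0,0,0,0],
    [87,42,23,0,0,0,0],
    [87,42,23,0,0,0,0],
    [87,42,23,0,0,0,0],
    [87,42,23,0,0,0,0],
    [60,42,23,0,0,0,0],
    [50,40,22,0,0,0,0],
  ],
)

```text
time_s: 1.3
tcp_pos: [0.471, 0.2909, 0.231]
ee_rot: [[0.932, -0.362, 0.001], [-0.362, -0.932, 0.001], [0.0, -0.001, -1.0]]
wrist_force: [1.2, 0.9, -0.3]
gripper_width: 0.896
gripper_force: 0.0
```

Emit:
arm_command(
  motion=[
    [50,0,0,0,0,0,0.144],
    [50,0,0,0,0,0,0.144],
    [50,0,0,0,0,0,0.145],
    [50,0,0,0,0,0,0.145],
    [50,0,0,0,0,0,0.145],
    [50,0,0,0,0,0,0.145],
    [50,0,0,0,0,0,0.145],
    [50,0,0,0,0,0,0.144],
  ],
)

```text
time_s: 2.1
tcp_pos: [0.4699, 0.2925, 0.2306]
ee_rot: [[0.037, -0.999, 0.0], [-0.999, -0.037, 0.0], [-0.0, -0.0, -1.0]]
wrist_force: [0.3, -0.4, 0.0]
gripper_width: 0.574
gripper_force: 0.0
```

Run:
```python
from h import *
s=sense();R=np.array(s["ee_rot"]);p=np.array(s["tcp_pos"])
print(p,np.round(R,3).tolist(),s["joints"],s["time_s"])
save("wrist","w1")
for t,z in(("cover_knob",.12),("knob",.18)):
    for d in find_in(t,"wrist")[:2]:
        X=ray("wrist",d["location"],z);print(t,round(d["p"],2),np.round(d["location"]),np.round(X,3))
        print("tool delta mm",np.round(1000*R.T@(X-p)))
print(proj("wrist",[.469,.29,.12]))
```

```text
[0.46992692 0.2925442  0.23064664] [[0.037, -0.999, 0.0], [-0.999, -0.037, 0.0], [-0.0, -0.0, -1.0]] [ 4.86819506e+01  1.50861200e+01 -9.71293029e+00 -1.55792969e-03
 -6.51908971e+01 -4.65616416e+01] 2.1
cover_knob 0.84 [170. 317.] [0.47  0.273 0.12 ]
tool delta mm [ 20.   0. 111.]
knob 0.85 [  4. 313.] [0.478 0.164 0.18 ]
tool delta mm [129.  -3.  51.]
[np.float64(189.37635494352628), np.float64(318.22536259288154)]
```

View pics/w1.png

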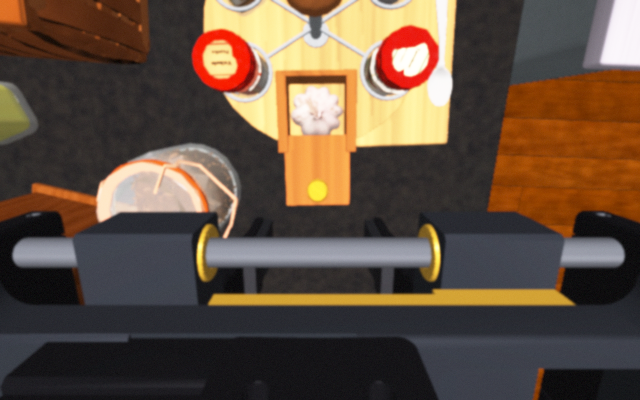

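The brass knob is at (317,189), right where the estimate projects. I'll go down and pinch it.

Emit:
arm_command(
  motion=[
    [50,2,0,30,0,0,0],
    [50,0,0,30,0,0,0],
    [50,0,0,30,0,0,0],
    [50,0,0,27,0,0,0],
    [50,0,0,0,0,0,0],
    [0,0,0,0,0,0,0],
    [0,0,0,0,0,0,0],
    [0,0,0,0,0,0,0],
  ],
)

```text
time_s: 3.05
tcp_pos: [0.4708, 0.2914, 0.1153]
ee_rot: [[0.044, -0.999, 0.003], [-0.999, -0.044, 0.002], [-0.002, -0.003, -1.0]]
wrist_force: [-0.2, 0.2, -0.5]
gripper_width: 0.386
gripper_force: 0.0
```

Emit:
arm_command(
  motion=[
    [0,0,0,0,0,0,0],
    [0,0,0,0,0,0,0],
    [0,0,0,0,0,0,0],
  ],
)

```text
time_s: 3.35
tcp_pos: [0.4704, 0.2909, 0.1144]
ee_rot: [[0.043, -0.999, 0.001], [-0.999, -0.043, 0.001], [-0.001, -0.001, -1.0]]
wrist_force: [-0.1, -0.7, 2.6]
gripper_width: 0.2
gripper_force: 30.0
```

Emit:
arm_command(
  motion=[
    [0,4,0,0,0,0,0],
    [0,7,0,0,0,0,0],
    [0,7,0,0,0,0,0],
    [0,7,0,0,0,0,0],
    [0,7,0,0,0,0,0],
    [0,7,0,0,0,0,0],
    [0,6,0,0,0,0,0],
    [0,0,0,0,0,0,0],
  ],
)

```text
time_s: 4.15
tcp_pos: [0.4725, 0.2445, 0.1143]
ee_rot: [[0.043, -0.999, 0.001], [-0.999, -0.043, 0.0], [0.0, -0.001, -1.0]]
wrist_force: [1.4, -0.4, 6.0]
gripper_width: 0.197
gripper_force: 30.0
```

Emit:
arm_command(
  motion=[
    [0,2,0,0,0,0,0],
    [0,2,0,0,0,0,0],
    [0,0,0,0,0,0,0],
  ],
)

```text
time_s: 4.45
tcp_pos: [0.473, 0.2419, 0.1144]
ee_rot: [[0.043, -0.999, 0.002], [-0.999, -0.043, 0.002], [-0.002, -0.002, -1.0]]
wrist_force: [0.5, 2.4, 5.1]
gripper_width: 0.199
gripper_force: 30.0
```

Emit:
arm_command(
  motion=[
    [0,2,0,0,0,0,0],
    [0,2,0,0,0,0,0],
    [0,0,0,0,0,0,0],
  ],
)

```text
time_s: 4.75
tcp_pos: [0.4741, 0.2416, 0.1145]
ee_rot: [[0.043, -0.999, 0.006], [-0.999, -0.043, 0.009], [-0.009, -0.006, -1.0]]
wrist_force: [0.3, 11.4, 2.0]
gripper_width: 0.203
gripper_force: 30.0
```

Emit:
arm_command(
  motion=[
    [0,2,0,0,0,0,0],
    [0,2,0,0,0,0,0],
    [0,0,0,0,0,0,0],
  ],
)

```text
time_s: 5.05
tcp_pos: [0.4753, 0.2413, 0.1146]
ee_rot: [[0.043, -0.999, 0.01], [-0.999, -0.043, 0.016], [-0.015, -0.01, -1.0]]
wrist_force: [-2.2, 21.4, -0.9]
gripper_width: 0.196
gripper_force: 30.0
```

The cover hit its stop at y≈0.2415, with force rising to 21 N. I'll relax the push, release and lift.

Emit:
arm_command(
  motion=[
    [0,-3,0,0,0,0,0],
    [0,-2,0,0,0,0,0],
    [40,0,0,0,0,0,0],
    [40,0,0,0,0,0,0],
    [40,0,0,0,0,0,0],
    [40,0,0,0,0,0,0],
  ],
)

```text
time_s: 5.65
tcp_pos: [0.4715, 0.2374, 0.1127]
ee_rot: [[0.042, -0.999, -0.002], [-0.999, -0.042, -0.002], [0.002, 0.002, -1.0]]
wrist_force: [1.0, -0.5, 0.7]
gripper_width: 0.436
gripper_force: 0.0
```

Emit:
arm_command(
  motion=[
    [40,0,0,-10,0,0,0],
    [40,0,0,-20,0,0,0],
    [50,0,0,-30,0,0,0],
    [70,0,0,-30,0,0,0],
    [75,0,0,-30,0,0,0],
    [75,0,0,0,0,0,0],
  ],
)

```text
time_s: 6.25
tcp_pos: [0.4744, 0.2397, 0.2391]
ee_rot: [[0.044, -0.999, 0.008], [-0.999, -0.044, 0.006], [-0.005, -0.009, -1.0]]
wrist_force: [0.6, 0.0, 0.5]
gripper_width: 0.737
gripper_force: 0.0
```

Run:
```python
from h import *
s=sense();R=np.array(s["ee_rot"]);p=np.array(s["tcp_pos"])
print(p,np.round(R,3).tolist(),s["joints"],s["time_s"])
a=save("wrist","w2");b=save("top","top2")
for t,z,c in(("cover_knob",.12,"wrist"),("knob",.175,"wrist"),("pepper",.1,"wrist"),("pepper",.1,"top")):
    for d in find_in(t,c)[:2]:
        X=ray(c,d["location"],z);print(c,t,round(d["p"],2),np.round(d["location"]),np.round(X,3),"tool",np.round(1000*R.T@(X-p)))
b=cv2.resize(b[160:265,195:345],(560,392),interpolation=cv2.INTER_CUBIC)
a=cv2.resize(a,(320,200)); o=np.zeros((592,560,3),np.uint8);o[:392]=b;o[392:,:320]=a
cv2.imwrite("pics/c2.png",o[:,:,::-1])
```

```text
[0.47442322 0.23969567 0.23907391] [[0.044, -0.999, 0.008], [-0.999, -0.044, 0.006], [-0.005, -0.009, -1.0]] [ 44.36397491  12.26796898 -12.30141432   0.11923833 -64.85675871
 -41.91857949] 6.25
wrist cover_knob 0.89 [169. 322.] [0.468 0.218 0.12 ] tool [ 22.   8. 119.]
wrist knob 0.64 [ 66. 320.] [0.473 0.142 0.175] tool [98.  6. 64.]
wrist pepper 0.93 [ 35. 400.] [0.407 0.104 0.1  ] tool [133.  74. 138.]
top pepper 0.69 [226. 274.] [0.41 0.1  0.1 ] tool [138.  72. 138.]
```

View pics/c2.png

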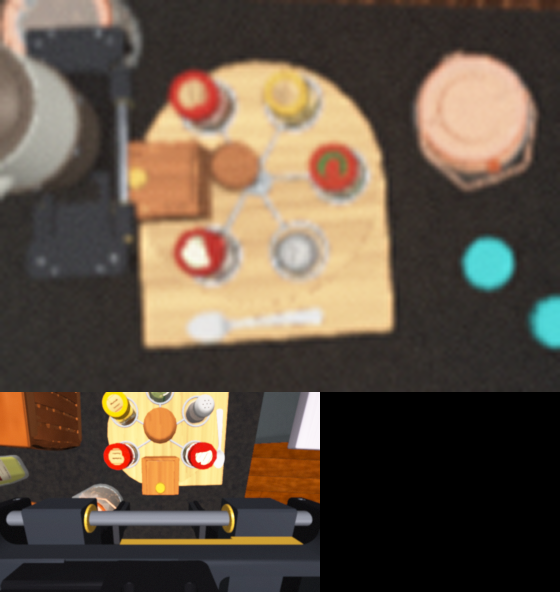

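The cover is shut and the pepper is unmoved at (298,250) in the crop. Next I go over the wooden knob.

Emit:
arm_command(
  motion=[
    [80,30,0,0,0,0,0],
    [80,34,2,0,0,0,0],
    [80,34,2,0,0,0,0],
    [80,0,0,0,0,0,0],
    [80,0,0,0,0,0,0],
  ],
)

```text
time_s: 7.05
tcp_pos: [0.4723, 0.1399, 0.233]
ee_rot: [[0.042, -0.999, -0.001], [-0.999, -0.042, -0.001], [0.001, 0.001, -1.0]]
wrist_force: [-0.6, 0.5, -0.0]
gripper_width: 0.919
gripper_force: 0.0
```

Emit:
arm_command(
  motion=[
    [80,-2,-3,20,0,0,0],
    [80,0,0,25,0,0,0],
    [80,0,0,20,0,0,0],
    [80,0,0,8,0,0,0],
    [80,0,0,0,0,0,0],
    [0,0,0,0,0,0,0],
    [0,0,0,0,0,0,0],
    [0,0,0,0,0,0,0],
  ],
)

```text
time_s: 7.85
tcp_pos: [0.4759, 0.1431, 0.1615]
ee_rot: [[0.043, -0.999, 0.002], [-0.999, -0.043, 0.001], [-0.001, -0.002, -1.0]]
wrist_force: [0.1, -0.1, 0.2]
gripper_width: 0.73
gripper_force: 0.0
```

Emit:
arm_command(
  motion=[
    [0,0,0,0,0,0,0],
    [0,0,0,0,0,0,0],
    [0,0,0,0,0,0,0],
    [0,0,0,0,0,0,0],
  ],
)

```text
time_s: 8.25
tcp_pos: [0.4783, 0.1432, 0.1612]
ee_rot: [[0.044, -0.999, 0.006], [-0.999, -0.044, 0.001], [-0.001, -0.006, -1.0]]
wrist_force: [9.5, -2.0, -5.1]
gripper_width: 0.484
gripper_force: 30.0
```

Emit:
arm_command(
  motion=[
    [0,0,-3,0,0,0,0.03],
    [0,0,0,0,0,0,0.07],
    [0,0,0,0,0,0,0.08],
    [0,0,0,0,0,0,0.08],
    [0,0,0,0,0,0,0.08],
    [0,0,0,0,0,0,0.08],
    [0,0,0,0,0,0,0.06],
    [0,0,0,0,0,0,0.02],
  ],
)

```text
time_s: 9.05
tcp_pos: [0.4773, 0.1433, 0.1611]
ee_rot: [[-0.443, -0.897, -0.002], [-0.897, 0.443, 0.001], [0.0, 0.002, -1.0]]
wrist_force: [-6.4, 3.3, 5.7]
gripper_width: 0.491
gripper_force: 30.0
```

Emit:
arm_command(
  motion=[
    [0,0,0,0,0,0,0],
    [0,0,0,0,0,0,0],
    [0,0,0,0,0,0,0],
  ],
)

```text
time_s: 9.35
tcp_pos: [0.4773, 0.1433, 0.1611]
ee_rot: [[-0.442, -0.897, -0.002], [-0.897, 0.442, 0.001], [-0.0, 0.002, -1.0]]
wrist_force: [-5.9, 3.1, 5.7]
gripper_width: 0.487
gripper_force: 30.0
```

Run:
```python
from h import *
b=save("side","side3");c=save("wrist","w3");t=save("top","top3")
for cam in("top","side","wrist"):
  for d in find_in("pepper",cam)[:2]:
    X=ray(cam,d["location"],.075);v=X[:2]-[.475,.142]
    f=np.array([-.998,-.067]);print(cam,round(d["p"],2),np.round(d["location"]),np.round(X,3),"along",v@f,"lat",v@[-f[1],f[0]])
print("target px side",proj("side",[.475-.082*.998,.142-.082*.067,.075]),"wrist",proj("wrist",[.475-.082*.998,.142-.082*.067,.116]))
s=sense();print(s["gripper_force"],s["wrist_force"],s["time_s"])
b=cv2.resize(b[130:245,225:375],(560,429),interpolation=cv2.INTER_CUBIC)
t=cv2.resize(t[160:265,195:345],(240,168),interpolation=cv2.INTER_CUBIC)
o=np.zeros((600,800,3),np.uint8);o[:429,:560]=b;o[429:597,:240]=t;o[440:600,260:516]=cv2.resize(c,(256,160))
cv2.imwrite("pics/c3.png",o[:,:,::-1])
```

```text
top 0.55 [229. 265.] [0.399 0.134 0.075] along 0.0763891787781838 lat 0.003232406664525356
side 0.58 [193. 264.] [0.389 0.139 0.075] along 0.08646772782730099 lat -0.002456583998319722
side 0.39 [217. 258.] [0.327 0.04  0.075] along 0.15481187191121526 lat 0.09221762775390718
wrist 0.82 [148. 416.] [0.391 0.139 0.075] along 0.08370031344526366 lat -0.0029058191261913473
target px side [np.float64(192.7156906699324), np.float64(266.01933055653393)] wrist [np.float64(151.37151712652823), np.float64(431.09135415647347)]
29.994360215496272 [-5.84982937  3.86739831  5.74557016] 9.65
```

View pics/c3.png

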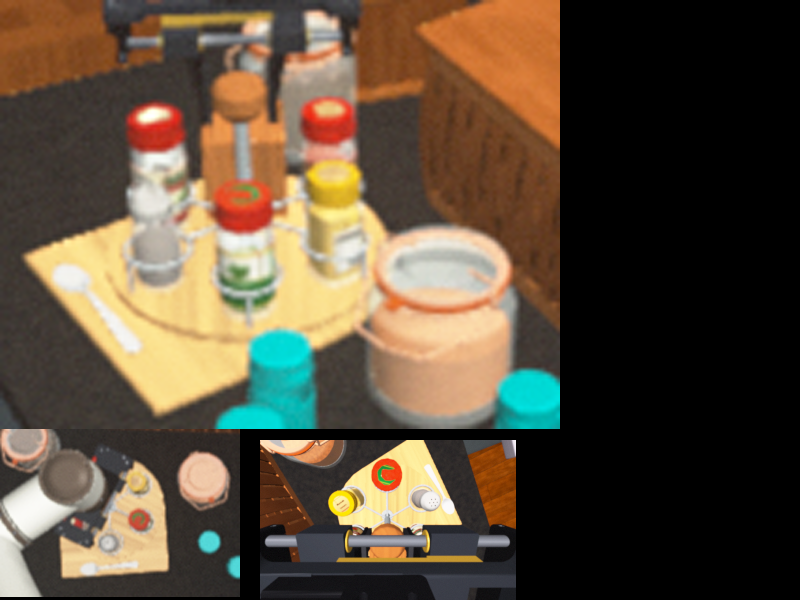

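The pepper stands at the middle of the ledge, within about 3 mm laterally on all three cameras. The knob is held at 30 N and the box is closed at the back, so I'm handing in.

```bash
python3 -c "
from station import finish_job
print(finish_job())"
```

```text
the job is handed in; nothing more can be done
None
```

The job is handed in: the garlic box cover was slid shut to its stop, the pepper shaker was turned to about 3 mm of the ledge's middle, and the knob is still gripped at 30 N; no verdict came back.

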